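# Lock the setting vise with its T-handled pin

### The job

The stone-setting vise must not turn while it is worked on: take the T-handled steel locking pin out of the wooden tool rack and, keeping it upright, lower its tip into the dished hole of the round boss joined to the vise before letting go, so that the tip slides down the dish and the pin drops fully home and is left standing there. Leave the other two tools standing in the rack.

Things in the scene. Friction and masses are not known exactly. Their poses are not given: they have to be found in the camera images.
- pin_bar (a point): Locking pin, bare steel, loose, 0.24 kg, upright in a rack hole 42 mm deep with 1.5 mm play. Round shank 14 mm in diameter, tapered tip; flat-sided crossbar on top, 62 mm long, 14 wide, 16 high, the only crossbar in the rack and 30 mm above the other tools' tops. Point: crossbar centre, the place to grip (across the 14 mm); the tip is 120 mm below. Axes: y along the crossbar, x across it, z up.
- lock_hole (a point): Centre of the hole's mouth in the top face of the fixed steel boss (72 mm diameter, 65 high). A dish 48 mm wide narrows over 18 mm of depth to a straight hole 17 mm in diameter; its floor is 57 mm below this point. Pin fully home: crossbar centre 63 mm above this point. z up; -x points to the vise, a steel ball with jaws in a bowl 128 mm wide, 92 high, its axis 108 mm away.
- pusher_mid (a point): Stone pusher in another hole of the rack, to be left there, loose: steel shank 14 mm in diameter, mushroom-shaped wooden handle 34 mm wide, 85 mm long in all. Point: on its axis, half-way up; z up. The rack is a fixed beech block 62 x 196 x 55 mm high with three equal holes in a row, 62 mm apart.
- punch_mid (a point): Punch in the third hole of the rack, to be left there, loose: steel shank 14 mm in diameter, ridged straight dark grip 19 mm in diameter, no crossbar, 85 mm long in all. Point: on its axis, half-way up; z up.
Not all that is in view belongs to the job. What is shaped like the part that bears lock_hole but yellow is not meant.

How it is judged:
On the way:
1. the held pin's tip is down in the mouth of the dish (no higher than 3 mm over the mouth) and the pin is upright (horizontal distance between pin_bar and lock_hole below 0.026 m and z of pin_bar in the frame of lock_hole below 0.123 m and angle between pin_bar's own z axis and vertical below 0.3 rad and contact force between pin and the fingers above 0.5 N), for 0.1 s.
At the end, for the whole second after the job is handed in: The pin stands at rest in the locking hole, fully home (crossbar centre less than 73 mm above the mouth, within 20 mm of the hole's axis, leaning less than 10 degrees), and the pusher and the punch are still in the rack within 30 mm of where they stood (horizontal distance between pin_bar and lock_hole below 0.02 m and z of pin_bar in the frame of lock_hole below 0.073 m and angle between pin_bar's own z axis and vertical below 0.18 rad and linear speed of pin below 0.02 m/s and distance of each of pusher_mid, punch_mid from where it was at the start of the episode below 0.03 m); the robot touches nothing.
It fails at once if the pusher or the punch is knocked over or taken out of the rack (distance of any of pusher_mid, punch_mid from where it was at the start of the episode above 0.03 m).
It also fails if it takes over 42 s, if anything falls off the work surface, if the arm or the gripper's body presses on something with over 40 N, if the wrist force passes 120 N, or if a joint passes its speed limit or range.

### The arm

A 7-joint arm with a two-finger parallel gripper is mounted at the origin on the work surface. World frame = base frame: x ahead of the robot, y to its left, z up, the work surface at z = 0. Lengths are in m, angles in rad, forces in N, time in s.
With the tool pointing down it reaches from about 0.425 to 0.925 m from the base axis. Payload 6.8 kg.
Tool frame: the origin (TCP) lies at the very end of the fingers, on their centre line; the grasp point (between the pads) lies 19 mm behind it (arm.grasp_offset is the distance from the TCP to the grasp point, in m); z points along the fingers, y is the line along which they close (so a half turn about z gives the same grasp; the last joint's range is limited). The gripper opens to 85 mm and grips with 20 to 120 N. Pads are 22 mm wide; open, the fingers measure 114 mm over their backs; the gripper's body (76 mm by 85 mm) begins 54 mm behind the grasp point. The pads swing forward as they close: fully open they stand 13 mm farther back than shut.
Start: joints at [-1.362, 0.477, 0.022, 1.555, -0.011, 1.109, -0.083], TCP at [0.21, 0.641, 0.231] pointing down, gripper open.
Joint ranges: [-2.96, 2.96], [-0.34, 2.1], [-1.41, 1.46], [0.24, 2.44], [-1.37, 4.51], [0.17, 1.92], [-2.96, 2.96]. Speed limits (rad/s): [2.39, 2.39, 3.14, 3.14, 3.14, 3.14, 3.14].

### API

Orientations are given as [roll, pitch, yaw] about the fixed x, y, z axes, in that order (R = Rz(yaw) Ry(pitch) Rx(roll)).
In Python, from plant import get_obs, eyes, arm gives the robot as it stands.
- The arm moves only by the tool drive_tool, never from a script. Its argument "targets" is a list of rows, each an object with "offset": the shift along the tool's x, y, z as a fraction of full scale, a list of three; "angular": the turn, a rotation vector about the tool's x, y, z as a fraction of full scale, a list of three. A call has 1 to 20 rows; each row shifts and turns the commanded pose from where the row before left it, along the tool's axes as they then stand; what a row does not reach is not made up. Full scale, the value 1, is 25 mm for a shift and 6 degrees for a turn. A row lasts 1/12 s, in which the tool goes at most 41.7 mm and 7.16 degrees, less where a joint would pass 70% of its speed; a pose out of reach is approached as far as the arm can. A call with a number of a shift or a turn outside -1 to 1 is refused whole. A call with a gripper value outside its range is refused whole. "jaw" is the closure, from -1 (fully open) to 1 (shut), so that 0 is half open, set as the call begins (left out, the last holds). The fingers move at their own pace and stop on an object; "squeeze" is the grip in N (left out, the last holds). Time passes only in rows, so rows that do not move let the fingers close. It gives the time, the measured TCP pose, the force, the opening and the grip force at its end, in the units of the state.
- get_obs(): the state, without advancing time (a new reading comes with each control period).
- eyes.read_camera(name): name is "scene" or "top"; returns (picture, depth): 400x640x3 uint8, red, green, blue; 400x640 float32, m along the optical axis (not along the pixel's ray), 0 where there is no reading.
- eyes.calibration(name): a dict with "intrinsics" (3x3 intrinsics, pixels), "R" (3x3) and "t" (3): a world point X has camera coordinates R X + t. Camera axes: x right, y down, z forward; pixel columns grow to the right and rows downward; lengths in m; the calibration is good to about 2 mm. A picture is of the moment at which its call begins. calibration takes no time and is no camera call.
- arm.hand_in(): hands the job in; it is judged then, once.
Trained networks look in the newest picture that a camera, given by its name, has taken for a name from the list of things; names that differ only in an ending like _2 or _b are one class to them, and where a whole thing is asked for, a point or a joint stands for the part that bears it (a point fixed in the world has none). Each returns a list of dicts, best first, with "score" (0 to 1); they miss things now and then, are a little off and sometimes report something else, mostly with a low value. They report only what shows in the picture. A call takes as long as a camera call. They do not tell look-alikes from the thing itself.
- eyes.look_for(camera, thing): "at" ([x, y, z] in m, in the coordinates of the camera as it stood for that picture, good to about 4 mm: the middle of the surface that is visible of it).
- eyes.mark_of(camera, thing): "at" ([x, y, z] in m, in the coordinates of the camera as it stood for that picture, good to about 4 mm: a listed point, or the origin of a listed thing).
The state is a dict: "time_s": time; "joint_positions": joint angles; "qd": joint speeds; "tau": joint torques, N m; "tool_pos": TCP position; "ee_rot": TCP orientation; "ft_force": force on the tool from outside, world axes, zero at the start; "torque": the same for the moment, N m; "grip_width": finger opening in m; "grip_force": force on a finger pad.
Only numpy, scipy, OpenCV 4.12 (cv2) and the standard library are available. Lean on these libraries where they do the work, as an engineer would, in place of code of your own. Each camera call takes 0.05 s, during which the arm holds its last target. There are 200 camera calls.

## Working session

There is one attempt and no reset: what is moved stays moved. The work goes in short steps, Python scripts to look and compute and a tool call to move; the robot and the scene stay as the last step left them, time stands still between calls to the robot, and variables do not carry over. Pictures are saved under pics/ and viewed, at most 10 in all, crops included, and the job is handed in when it is done.

Besides the shell and the picture viewer there is one more tool, called after "Call:" in YAML: its name, and indented under it one key for each argument. drive_tool: Moves the arm, as the interface text tells. Shift numbers are shares of 25 mm and turn numbers shares of 6 degrees, none past 1 either way. Its arguments: {"type":"object","properties":{"targets":{"type":"array"},"jaw":{"type":"number"},"squeeze":{"type":"number"}},"required":["targets"]}

```bash
mkdir -p pics; cat > h.py <<'E'
import numpy as np, cv2
from plant import get_obs, eyes, arm
def world(n,p):
    c=eyes.calibration(n); return np.array(c["R"]).T@(np.array(p)-np.array(c["t"]))
def pix(n,p):
    c=eyes.calibration(n); q=np.array(c["intrinsics"])@np.array(p); return (q[:2]/q[2]).round()
def shot(n,f):
    im,d=eyes.read_camera(n); cv2.imwrite("pics/"+f,cv2.cvtColor(im,cv2.COLOR_RGB2BGR)); np.save(f"{n}_d.npy",d); return im,d
def cloud(n,d):
    c=eyes.calibration(n); K=np.array(c["intrinsics"]); v,u=np.indices(d.shape)
    P=np.stack([(u-K[0,2])/K[0,0]*d,(v-K[1,2])/K[1,1]*d,d],-1)
    return (P-np.array(c["t"]))@np.array(c["R"])
E
python3 - <<'E'
from h import *
for n in("scene","top"):
    shot(n,n+"0.png")
    for t in("pin_bar","lock_hole","pusher_mid","punch_mid"):
        for r in eyes.mark_of(n,t)[:4]: print(n,t,round(r["score"],2),world(n,r["at"]).round(3),pix(n,r["at"]))
o=get_obs(); print(o["time_s"],o["tool_pos"],o["ee_rot"],o["grip_width"],arm.grasp_offset)
a=cv2.imread("pics/scene0.png");b=cv2.imread("pics/top0.png")
E
```

```text
scene pin_bar 0.6 [0.511 0.175 0.136] [349. 269.]
scene lock_hole 0.71 [ 0.51  -0.233  0.068] [242. 178.]
scene lock_hole 0.56 [0.328 0.188 0.071] [419. 250.]
scene pusher_mid 0.72 [0.495 0.229 0.054] [372. 311.]
scene punch_mid 0.72 [0.484 0.297 0.059] [402. 333.]
top pin_bar 0.81 [0.514 0.18  0.133] [227. 167.]
top lock_hole 0.78 [ 0.51  -0.237  0.064] [410. 174.]
top lock_hole 0.69 [0.331 0.187 0.066] [228. 251.]
top pusher_mid 0.71 [0.498 0.239 0.061] [208. 180.]
top punch_mid 0.51 [0.482 0.298 0.058] [183. 187.]
0.5 [0.21026383 0.64140456 0.23125189] [-3.14152576e+00 -1.62223458e-05  2.82477918e+00] 0.08555731499280371 0.0187
```

View pics/scene0.png

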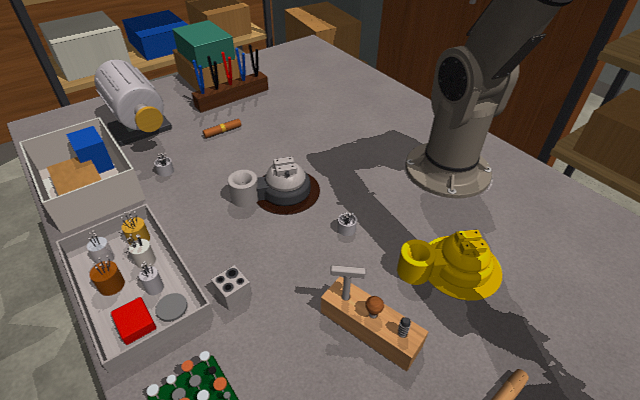

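View pics/top0.png

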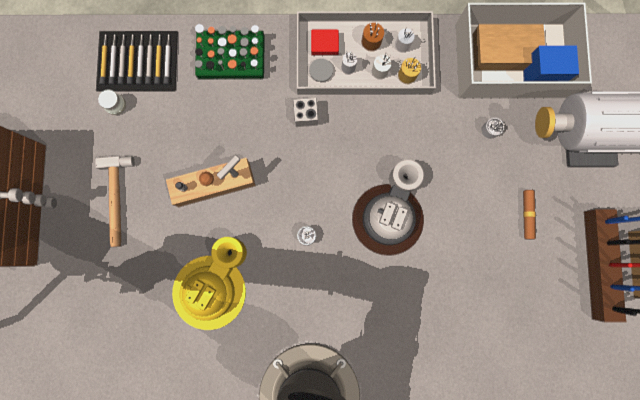

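Scene: the T-pin stands in the rack at scene (348,270) / top (229,166), the pusher at (375,305) and the punch at (404,326). The grey boss is at scene (242,187) / top (408,174).
Look-alikes:
- For the pin: the hammer at top (115,160). It lies flat and isn't in the rack, so I reject it.
- For the hole: the yellow boss at scene (415,260), which the task rules out. I choose the grey boss.

Next I refine both positions from depth.

```bash
python3 - <<'E'
from h import *
for n in("scene","top"):
    P=cloud(n,np.load(n+"_d.npy")); 
    m=(P[...,2]>.112)&(P[...,2]<.16)&(np.hypot(P[...,0]-.512,P[...,1]-.178)<.06)
    Q=P[m]; rc=cv2.minAreaRect((Q[:,:2]*1000).astype(np.float32))
    print(n,"bar",m.sum(),rc,Q[:,2].max(),np.percentile(Q[:,2],[5,50,95]))
    m=(np.abs(P[...,2]-.065)<.004)&(np.hypot(P[...,0]-.51,P[...,1]+.235)<.043)
    Q=P[m]; A=np.c_[2*Q[:,:2],np.ones(len(Q))]
    hull=cv2.convexHull((Q[:,:2]*1000).astype(np.float32))
    print("boss",m.sum(),cv2.minEnclosingCircle(hull),np.median(Q[:,2]))
    m=(P[...,2]>.07)&(P[...,2]<.11)&(np.hypot(P[...,0]-.49,P[...,1]-.24)<.1)
    for c in((.498,.237),(.482,.298)):
        k=(P[...,2]>.07)&(P[...,2]<.11)&(np.hypot(P[...,0]-c[0],P[...,1]-c[1])<.028); print("tool",P[k].mean(0),P[k].max(0))
    m=(P[...,2]>.02)&(np.hypot(P[...,0]-.42,P[...,1]+.2)<.1);print("vise max z",P[m][:,2].max())
a=cv2.imread("pics/scene0.png")[240:360,300:460];b=cv2.imread("pics/scene0.png")[130:250,200:360]
cv2.imwrite("pics/crop.png",cv2.resize(np.hstack([a,b]),None,fx=2.5,fy=2.5,interpolation=2))
E
```

```text
scene bar 392 ((516.5347900390625, 175.18753051757812), (15.571603775024414, 61.33155059814453), 45.954978942871094) 0.14449747445135078 [0.12030208 0.14048005 0.14338242]
boss 356 ((513.4857177734375, -233.54869079589844), 37.91472625732422) 0.06580523723857887
tool [0.50308654 0.23772693 0.0940398 ] [0.51607871 0.25091237 0.10210641]
tool [0.48638204 0.29660451 0.08962935] [0.49325205 0.30398651 0.1021656 ]
vise max z 0.09713681290189739
top bar 218 ((512.7276000976562, 176.71856689453125), (15.508140563964844, 61.87099838256836), 49.24308776855469) 0.14668729419584745 [0.12968404 0.1416209  0.14539725]
boss 497 ((508.9621276855469, -231.1584014892578), 36.39762878417969) 0.06512886359147635
tool [0.49517544 0.23494047 0.09538325] [0.51140409 0.25151605 0.10311153]
tool [0.47840596 0.29406002 0.09176342] [0.48848943 0.30501237 0.10324038]
vise max z 0.0983472420658445
```

View pics/crop.png

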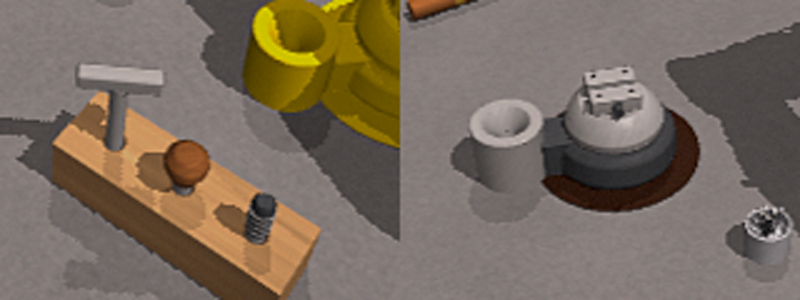

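The crop confirms the steel T-pin in the end hole of the rack and the grey boss with the dished hole.
- Bar centre: about (0.5145, 0.176, 0.133), across-axis at 47.6°.
- Hole: about (0.511, -0.2325, 0.065).

The heights match the sizes given. Now I move above the pin.

Call:
drive_tool:
  targets:
    - {"offset": [-0.868,-0.694,0],"angular": [0,0,0]}
    - {"offset": [-0.868,-0.694,0],"angular": [0,0,0]}
    - {"offset": [-0.868,-0.694,0],"angular": [0,0,0]}
    - {"offset": [-0.868,-0.694,0],"angular": [0,0,0]}
    - {"offset": [-0.868,-0.694,0],"angular": [0,0,0]}
    - {"offset": [-0.868,-0.694,0],"angular": [0,0,0]}
    - {"offset": [-0.868,-0.694,0],"angular": [0,0,0]}
    - {"offset": [-0.868,-0.694,0],"angular": [0,0,0]}
    - {"offset": [-0.868,-0.694,0],"angular": [0,0,0]}
    - {"offset": [-0.868,-0.694,0],"angular": [0,0,0]}
    - {"offset": [-0.868,-0.694,0],"angular": [0,0,0]}
    - {"offset": [-0.868,-0.694,0],"angular": [0,0,0]}
    - {"offset": [-0.868,-0.694,0],"angular": [0,0,0]}
    - {"offset": [-0.868,-0.694,0],"angular": [0,0,0]}
    - {"offset": [-0.868,-0.694,0],"angular": [0,0,0]}
    - {"offset": [-0.868,-0.694,0],"angular": [0,0,0]}
    - {"offset": [-0.868,-0.694,0],"angular": [0,0,0]}
    - {"offset": [-0.868,-0.694,0],"angular": [0,0,0]}
    - {"offset": [-0.868,-0.694,0],"angular": [0,0,0]}
    - {"offset": [-0.868,-0.694,0],"angular": [0,0,0]}
  jaw: -1

```text
time_s: 2.17
tool_pos: [0.5152, 0.1753, 0.2316]
ee_rot: [3.141, 0.0, 2.825]
ft_force: [1.1, 0.1, -0.2]
grip_width: 0.0854
grip_force: 0.0
```

Call:
drive_tool:
  targets:
    - {"offset": [0,0,0],"angular": [0,0,0.81]}
    - {"offset": [0,0,0],"angular": [0,0,0.81]}
    - {"offset": [0,0,0],"angular": [0,0,0.81]}
    - {"offset": [0,0,0],"angular": [0,0,0.81]}
    - {"offset": [0,0,0],"angular": [0,0,0.81]}
    - {"offset": [0,0,0],"angular": [0,0,0]}
    - {"offset": [0,0,0],"angular": [0,0,0]}

```text
time_s: 2.75
tool_pos: [0.5146, 0.1766, 0.2314]
ee_rot: [3.141, 0.0, 2.403]
ft_force: [-0.3, 0.4, -0.6]
grip_width: 0.0854
grip_force: 0.0
```

Call:
drive_tool:
  targets:
    - {"offset": [0,0,0.587],"angular": [0,0,0]}
    - {"offset": [0,0,0.587],"angular": [0,0,0]}
    - {"offset": [0,0,0.587],"angular": [0,0,0]}
    - {"offset": [0,0,0.587],"angular": [0,0,0]}
    - {"offset": [0,0,0.587],"angular": [0,0,0]}
    - {"offset": [0,0,0.587],"angular": [0,0,0]}
    - {"offset": [0,0,0.587],"angular": [0,0,0]}
    - {"offset": [0,0,0.587],"angular": [0,0,0]}
    - {"offset": [0,0,0],"angular": [0,0,0]}

```text
time_s: 3.5
tool_pos: [0.5129, 0.176, 0.1115]
ee_rot: [-3.138, -0.002, 2.403]
ft_force: [-0.8, -0.0, -0.2]
grip_width: 0.0854
grip_force: 0.0
```

Call:
drive_tool:
  targets:
    - {"offset": [0,0,0],"angular": [0,0,0]}
    - {"offset": [0,0,0],"angular": [0,0,0]}
    - {"offset": [0,0,0],"angular": [0,0,0]}
    - {"offset": [0,0,0],"angular": [0,0,0]}
    - {"offset": [0,0,0],"angular": [0,0,0]}
    - {"offset": [0,0,0],"angular": [0,0,0]}
    - {"offset": [0,0,0],"angular": [0,0,0]}
    - {"offset": [0,0,0],"angular": [0,0,0]}
    - {"offset": [0,0,0],"angular": [0,0,0]}
    - {"offset": [0,0,0],"angular": [0,0,0]}
    - {"offset": [0,0,0],"angular": [0,0,0]}
    - {"offset": [0,0,0],"angular": [0,0,0]}
  jaw: 1
  squeeze: 60

```text
time_s: 4.5
tool_pos: [0.515, 0.1767, 0.1145]
ee_rot: [3.141, 0.0, 2.401]
ft_force: [-0.9, -0.1, 5.9]
grip_width: 0.013
grip_force: 59.4
```

Call:
drive_tool:
  targets:
    - {"offset": [0,0,-0.2],"angular": [0,0,0]}
    - {"offset": [0,0,-0.4],"angular": [0,0,0]}
    - {"offset": [0,0,-0.4],"angular": [0,0,0]}
    - {"offset": [0,0,-0.4],"angular": [0,0,0]}
    - {"offset": [0,0,-0.4],"angular": [0,0,0]}
    - {"offset": [0,0,-0.4],"angular": [0,0,0]}
    - {"offset": [0,0,-0.4],"angular": [0,0,0]}
    - {"offset": [0,0,-0.4],"angular": [0,0,0]}
    - {"offset": [0,0,-0.4],"angular": [0,0,0]}
    - {"offset": [0,0,-0.4],"angular": [0,0,0]}
    - {"offset": [0,0,-0.4],"angular": [0,0,0]}
    - {"offset": [0,0,-0.2],"angular": [0,0,0]}
    - {"offset": [0,0,0],"angular": [0,0,0]}
    - {"offset": [0,0,0],"angular": [0,0,0]}

```text
time_s: 5.67
tool_pos: [0.5145, 0.1766, 0.224]
ee_rot: [3.141, -0.0, 2.401]
ft_force: [-0.5, -0.2, -2.2]
grip_width: 0.0132
grip_force: 58.7
```

```bash
python3 - <<'E'
from h import *
shot("scene","s1.png");o=get_obs();print(o["tool_pos"],o["grip_width"])
P=cloud("scene",np.load("scene_d.npy"))
g=o["tool_pos"]
m=(np.hypot(P[...,0]-g[0],P[...,1]-g[1])<.025)&(P[...,2]>.09)&(P[...,2]<g[2]-.008)
Q=P[m]
for z in np.arange(.09,.2,.01):
    k=np.abs(Q[:,2]-z)<.005
    if k.any(): print(z.round(3),k.sum(),Q[k].mean(0).round(4))
t=np.array([.511,-.2325]);d=t-np.array(g[:2]);y=o["ee_rot"][2]
print("tool shift",d@[np.cos(y),np.sin(y)]/.025,d@[np.sin(y),-np.cos(y)]/.025)
E
```

```text
[0.51428205 0.1764248  0.22355171] 0.012896533028790598
0.13 16 [0.5188 0.1784 0.1312]
0.14 26 [0.5188 0.1785 0.1398]
0.15 31 [0.5193 0.1781 0.1504]
0.16 27 [0.5187 0.1788 0.1603]
0.17 25 [0.5194 0.1785 0.1699]
0.18 33 [0.5193 0.1785 0.18  ]
0.19 29 [0.5189 0.1782 0.1898]
0.2 33 [0.5193 0.1789 0.1999]
tool shift -10.94293416442274 -12.15815022832154
```

View pics/s1.png

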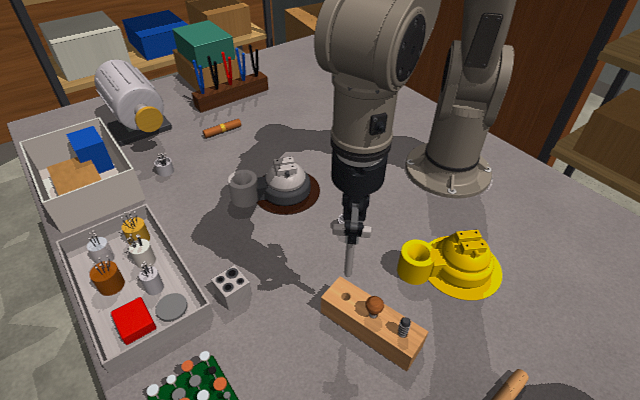

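The pin is lifted and upright at scene (348,250), and the pusher and punch are still in the rack. I carry it over the grey boss.

Call:
drive_tool:
  targets:
    - {"offset": [-0.3,-0.333,0],"angular": [0,0,0]}
    - {"offset": [-0.6,-0.667,0],"angular": [0,0,0]}
    - {"offset": [-0.6,-0.667,0],"angular": [0,0,0]}
    - {"offset": [-0.6,-0.667,0],"angular": [0,0,0]}
    - {"offset": [-0.6,-0.667,0],"angular": [0,0,0]}
    - {"offset": [-0.6,-0.667,0],"angular": [0,0,0]}
    - {"offset": [-0.6,-0.667,0],"angular": [0,0,0]}
    - {"offset": [-0.6,-0.667,0],"angular": [0,0,0]}
    - {"offset": [-0.6,-0.667,0],"angular": [0,0,0]}
    - {"offset": [-0.6,-0.667,0],"angular": [0,0,0]}
    - {"offset": [-0.6,-0.667,0],"angular": [0,0,0]}
    - {"offset": [-0.6,-0.667,0],"angular": [0,0,0]}
    - {"offset": [-0.6,-0.667,0],"angular": [0,0,0]}
    - {"offset": [-0.6,-0.667,0],"angular": [0,0,0]}
    - {"offset": [-0.6,-0.667,0],"angular": [0,0,0]}
    - {"offset": [-0.6,-0.667,0],"angular": [0,0,0]}
    - {"offset": [-0.6,-0.667,0],"angular": [0,0,0]}
    - {"offset": [-0.6,-0.667,0],"angular": [0,0,0]}
    - {"offset": [-0.443,-0.485,0],"angular": [0,0,0]}
    - {"offset": [0,0,0],"angular": [0,0,0]}

```text
time_s: 7.38
tool_pos: [0.5094, -0.2376, 0.2236]
ee_rot: [-3.139, 0.001, 2.395]
ft_force: [-0.4, -0.7, -2.5]
grip_width: 0.0132
grip_force: 58.7
```

```bash
python3 - <<'E'
from h import *
shot("scene","s2.png");o=get_obs();print(o["tool_pos"],o["ee_rot"],o["grip_width"])
a=cv2.imread("pics/s2.png")[80:230,170:350]
cv2.imwrite("pics/c2.png",cv2.resize(a,None,fx=3.5,fy=3.5,interpolation=2))
P=cloud("scene",np.load("scene_d.npy"));g=o["tool_pos"]
m=(np.hypot(P[...,0]-g[0],P[...,1]-g[1])<.025)&(P[...,2]>.09)&(P[...,2]<g[2]-.008)
for z in(.13,.15,.17,.19):
    k=np.abs(P[m][:,2]-z)<.01
    if k.any(): print(z,P[m][k].mean(0).round(4))
E
```

```text
[ 0.50974957 -0.23526455  0.22342751] [-3.13997431e+00 -3.31771810e-04  2.39616660e+00] 0.012985280816399188
0.13 [ 0.512  -0.2353  0.1332]
0.15 [ 0.5124 -0.2349  0.1497]
0.17 [ 0.5122 -0.2347  0.1705]
0.19 [ 0.5124 -0.235   0.191 ]
```

View pics/c2.png

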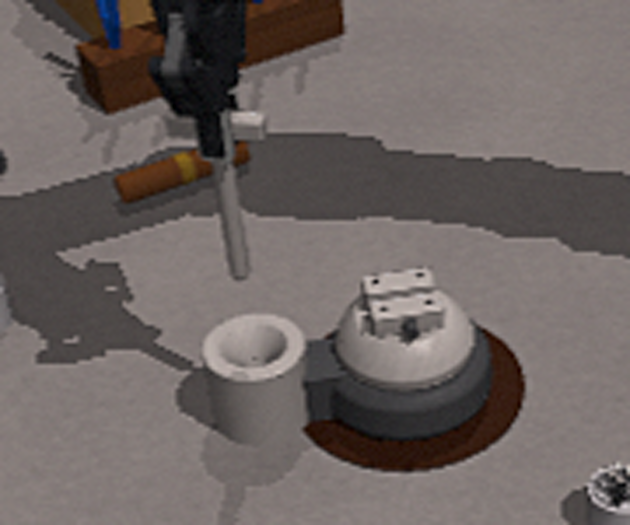

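The pin hangs upright above the grey boss, with the tip at crop (238,275) and the dish at (255,345). I lower the tip about 10 mm into the dish.

Call:
drive_tool:
  targets:
    - {"offset": [0,0,0.3],"angular": [0,0,0]}
    - {"offset": [0,0,0.3],"angular": [0,0,0]}
    - {"offset": [0,0,0.3],"angular": [0,0,0]}
    - {"offset": [0,0,0.3],"angular": [0,0,0]}
    - {"offset": [0,0,0.3],"angular": [0,0,0]}
    - {"offset": [0,0,0.3],"angular": [0,0,0]}
    - {"offset": [0,0,0.3],"angular": [0,0,0]}
    - {"offset": [0,0,0.3],"angular": [0,0,0]}
    - {"offset": [0,0,0.3],"angular": [0,0,0]}
    - {"offset": [0,0,0],"angular": [0,0,0]}
    - {"offset": [0,0,0],"angular": [0,0,0]}
    - {"offset": [0,0,0],"angular": [0,0,0]}

```text
time_s: 8.43
tool_pos: [0.5115, -0.2326, 0.1566]
ee_rot: [3.141, 0.0, 2.401]
ft_force: [-0.4, -0.4, -1.7]
grip_width: 0.0129
grip_force: 58.6
```

```bash
python3 - <<'E'
from h import *
im,d=shot("scene","s3.png");o=get_obs();print(o["tool_pos"],o["ee_rot"],o["ft_force"])
a=cv2.imread("pics/s3.png")[120:220,190:310]
cv2.imwrite("pics/c3.png",cv2.resize(a,None,fx=5,fy=5,interpolation=2))
P=cloud("scene",d);g=o["tool_pos"]
m=(np.abs(P[...,2]-.065)<.003)&(np.hypot(P[...,0]-.511,P[...,1]+.2325)<.042)
Q=(P[m][:,:2]*1000).astype(np.float32); print("boss",cv2.minEnclosingCircle(Q),cv2.fitEllipse(cv2.convexHull(Q)))
m=(np.hypot(P[...,0]-g[0],P[...,1]-g[1])<.02)&(P[...,2]>.08)&(P[...,2]<g[2]-.008)
for z in(.09,.11,.13):
    k=np.abs(P[m][:,2]-z)<.01
    if k.any(): print(z,P[m][k].mean(0).round(4))
E
```

```text
[ 0.51160104 -0.23264792  0.15680093] [3.14123423e+00 7.58031337e-04 2.40052194e+00] [-0.26340835  0.35266354 -1.73521486]
boss ((511.83319091796875, -233.56312561035156), 37.013973236083984) ((511.94366455078125, -233.50442504882812), (71.40776062011719, 72.2806167602539), 142.2340087890625)
0.09 [ 0.5143 -0.2297  0.0895]
0.11 [ 0.5147 -0.2299  0.1106]
0.13 [ 0.5148 -0.2297  0.1308]
```

View pics/c3.png

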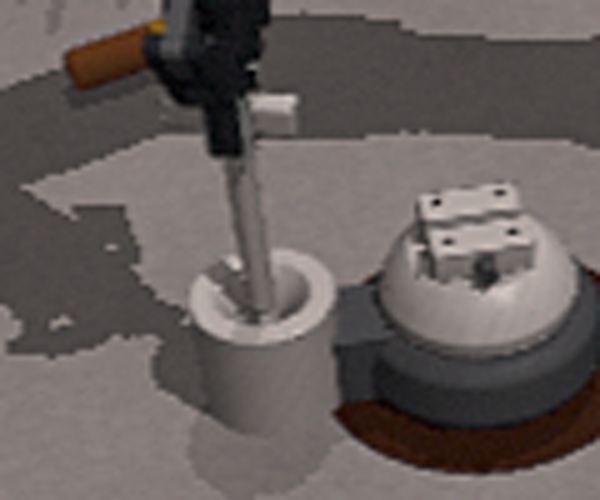

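The tip is in the dish at crop (262,315), within about 1 mm of the hole's axis. I continue down gently while watching the force.

Call:
drive_tool:
  targets:
    - {"offset": [0,0,0.15],"angular": [0,0,0]}
    - {"offset": [0,0,0.15],"angular": [0,0,0]}
    - {"offset": [0,0,0.15],"angular": [0,0,0]}
    - {"offset": [0,0,0.1],"angular": [0,0,0]}
    - {"offset": [0,0,0],"angular": [0,0,0]}
    - {"offset": [0,0,0],"angular": [0,0,0]}

```text
time_s: 8.98
tool_pos: [0.5111, -0.2324, 0.1424]
ee_rot: [-3.141, -0.0, 2.401]
ft_force: [-1.2, -0.1, -1.8]
grip_width: 0.0131
grip_force: 58.7
```

Call:
drive_tool:
  targets:
    - {"offset": [0,0,0.15],"angular": [0,0,0]}
    - {"offset": [0,0,0.15],"angular": [0,0,0]}
    - {"offset": [0,0,0.15],"angular": [0,0,0]}
    - {"offset": [0,0,0.15],"angular": [0,0,0]}
    - {"offset": [0,0,0.15],"angular": [0,0,0]}
    - {"offset": [0,0,0.15],"angular": [0,0,0]}
    - {"offset": [0,0,0.1],"angular": [0,0,0]}
    - {"offset": [0,0,0],"angular": [0,0,0]}
    - {"offset": [0,0,0],"angular": [0,0,0]}
    - {"offset": [0,0,0],"angular": [0,0,0]}

```text
time_s: 9.82
tool_pos: [0.5114, -0.2325, 0.1178]
ee_rot: [3.141, 0.0, 2.401]
ft_force: [0.2, -0.7, -1.7]
grip_width: 0.0129
grip_force: 58.7
```

Call:
drive_tool:
  targets:
    - {"offset": [0,0,0.12],"angular": [0,0,0]}
    - {"offset": [0,0,0.08],"angular": [0,0,0]}
    - {"offset": [0,0,0],"angular": [0,0,0]}
    - {"offset": [0,0,0],"angular": [0,0,0]}

```text
time_s: 10.15
tool_pos: [0.5111, -0.2324, 0.1125]
ee_rot: [-3.141, -0.0, 2.401]
ft_force: [0.0, -0.4, -2.1]
grip_width: 0.0122
grip_force: 58.7
```

Call:
drive_tool:
  targets:
    - {"offset": [0,0,0],"angular": [0,0,0]}
    - {"offset": [0,0,0],"angular": [0,0,0]}
    - {"offset": [0,0,0],"angular": [0,0,0]}
    - {"offset": [0,0,0],"angular": [0,0,0]}
    - {"offset": [0,0,0],"angular": [0,0,0]}
    - {"offset": [0,0,0],"angular": [0,0,0]}
    - {"offset": [0,0,0],"angular": [0,0,0]}
    - {"offset": [0,0,0],"angular": [0,0,0]}
    - {"offset": [0,0,0],"angular": [0,0,0]}
    - {"offset": [0,0,0],"angular": [0,0,0]}
    - {"offset": [0,0,0],"angular": [0,0,0]}
    - {"offset": [0,0,0],"angular": [0,0,0]}
  jaw: -1

```text
time_s: 11.15
tool_pos: [0.5113, -0.2324, 0.1126]
ee_rot: [-3.142, -0.0, 2.401]
ft_force: [0.3, -0.4, -0.6]
grip_width: 0.0852
grip_force: 0.0
```

Call:
drive_tool:
  targets:
    - {"offset": [0,0,-0.2],"angular": [0,0,0]}
    - {"offset": [0,0,-0.5],"angular": [0,0,0]}
    - {"offset": [0,0,-0.5],"angular": [0,0,0]}
    - {"offset": [0,0,-0.5],"angular": [0,0,0]}
    - {"offset": [0,0,-0.5],"angular": [0,0,0]}
    - {"offset": [0,0,-0.5],"angular": [0,0,0]}
    - {"offset": [0,0,-0.5],"angular": [0,0,0]}
    - {"offset": [0,0,-0.5],"angular": [0,0,0]}
    - {"offset": [0,0,-0.5],"angular": [0,0,0]}
    - {"offset": [0,0,-0.3],"angular": [0,0,0]}
    - {"offset": [0,0,0],"angular": [0,0,0]}
    - {"offset": [0,0,0],"angular": [0,0,0]}
    - {"offset": [0,0,0],"angular": [0,0,0]}

```text
time_s: 12.23
tool_pos: [0.511, -0.2322, 0.2248]
ee_rot: [-3.141, -0.001, 2.401]
ft_force: [0.7, 0.2, -0.4]
grip_width: 0.0853
grip_force: 0.0
```

```bash
python3 - <<'E'
from h import *
im,d=shot("scene","s4.png");o=get_obs();print(o["time_s"],o["tool_pos"],o["grip_width"])
a=cv2.imread("pics/s4.png");a=np.hstack([a[100:220,190:310],a[250:370,310:430]])
cv2.imwrite("pics/c4.png",cv2.resize(a,None,fx=3.3,fy=3.3,interpolation=2))
P=cloud("scene",d)
m=(np.hypot(P[...,0]-.511,P[...,1]+.2325)<.045)&(P[...,2]>.112)&(P[...,2]<.17)
Q=P[m];print(cv2.minAreaRect((Q[:,:2]*1000).astype(np.float32)),np.percentile(Q[:,2],[5,50,80,95]))
E
```

```text
12.2833 [ 0.5108292  -0.23219094  0.22456442] 0.08553852778401512
((513.3158569335938, -232.46817016601562), (16.041250228881836, 61.41196060180664), 46.199378967285156) [0.11860329 0.13389681 0.13732706 0.13841721]
```

View pics/c4.png

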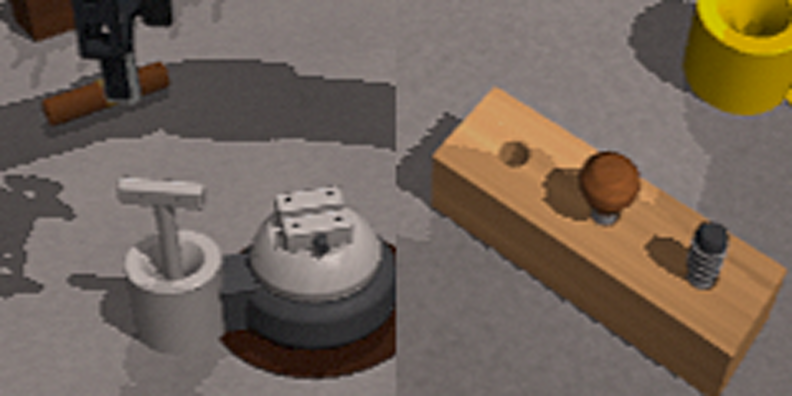

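The pin stands home in the grey boss at crop (165,225). Its bar top is at about 0.137 m, against 0.136 m when fully home, and it's within 3 mm of the axis. The pusher (608,185) and punch (708,255) are still standing in the rack, so I hand in.

```bash
python3 -c "
from plant import arm
print(arm.hand_in())"
```

```text
the job is handed in; nothing more can be done
None
```

The locking pin is standing fully home in the grey boss, the pusher and punch are still upright in the rack, and the job is handed in; the hand-in returned no verdict.

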